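# Unmould the brioches and nest the baking bowls

### The job

The brioches are out of the oven, still in their stoneware bowls. Lift each one out of its bowl: stand the golden ones upright on the wire cooling rack and the pale, under-baked ones upright on the oven tray, to go back in. Nest all four emptied bowls level inside one another in order of size, the largest standing on the worktop, and leave the salt, the spice jar and the lime where they are.

Things in the scene. Friction and masses are not known exactly. Their poses are not given: they have to be found in the camera images.
- bowl_a: largest of 4 cane-coloured stoneware bowls: rim 144 mm outside, 128 inside, 57 tall, about 450 g. Origin: centre of underside, z up, round. Rim collar upright, 8 mm thick, 14 deep: pinch it from above, one finger inside. Foot 120 across, inner floor 120, 15 mm above the underside. 
- bowl_b: second largest of 4 cane-coloured stoneware bowls: rim 120 mm outside, 104 inside, 56 tall, about 200 g. Origin: centre of underside, z up, round. Rim collar upright, 8 mm thick, 14 deep: pinch it from above, one finger inside. Foot 96 across, inner floor 96, 15 mm above the underside. Nested, its rim is 14 mm above the next larger rim, with about 5 mm play all round.
- bowl_c: third largest of 4 cane-coloured stoneware bowls: rim 96 mm outside, 80 inside, 55 tall, about 140 g. Origin: centre of underside, z up, round. Rim collar upright, 8 mm thick, 14 deep: pinch it from above, one finger inside. Foot 72 across, inner floor 72, 15 mm above the underside. Nested, its rim is 14 mm above the next larger rim, with about 5 mm play all round.
- bowl_d: smallest of 4 cane-coloured stoneware bowls: rim 72 mm outside, 56 inside, 54 tall, about 90 g. Origin: centre of underside, z up, round. Rim collar upright, 8 mm thick, 14 deep: pinch it from above, one finger inside. Foot 48 across, inner floor 48, 15 mm above the underside. Nested, its rim is 14 mm above the next larger rim, with about 5 mm play all round.
- golden_a: firm round brioche, golden-brown (well baked), darker head, absent in some starts, else starts in bowl_a, about 200 g. Origin: centre of flat underside, z up. Body 121 mm across, 46 tall, 114 across at the underside, loose in the bowl, 4 mm above its rim. On top a head 40 mm across with upright sides 56 to 66 mm, top 80 mm above the origin.
- golden_b: firm round brioche, golden-brown (well baked), darker head, absent in some starts, else starts in bowl_b, about 130 g. Origin: centre of flat underside, z up. Body 97 mm across, 45 tall, 90 across at the underside, loose in the bowl, 4 mm above its rim. On top a head 40 mm across with upright sides 55 to 65 mm, top 79 mm above the origin.
- golden_c: firm round brioche, golden-brown (well baked), darker head, absent in some starts, else starts in bowl_c, about 80 g. Origin: centre of flat underside, z up. Body 73 mm across, 44 tall, 66 across at the underside, loose in the bowl, 4 mm above its rim. On top a head 40 mm across with upright sides 54 to 64 mm, top 78 mm above the origin.
- golden_d: firm round brioche, golden-brown (well baked), darker head, absent in some starts, else starts in bowl_d, about 40 g. Origin: centre of flat underside, z up. Body 49 mm across, 43 tall, 42 across at the underside, loose in the bowl, 4 mm above its rim. On top a head 40 mm across with upright sides 53 to 63 mm, top 77 mm above the origin.
- pale_b: firm round brioche, pale cream (under-baked), absent in some starts, else starts in bowl_b, about 130 g. Origin: centre of flat underside, z up. Body 97 mm across, 45 tall, 90 across at the underside, loose in the bowl, 4 mm above its rim. On top a head 40 mm across with upright sides 55 to 65 mm, top 79 mm above the origin.
- pale_c: firm round brioche, pale cream (under-baked), absent in some starts, else starts in bowl_c, about 80 g. Origin: centre of flat underside, z up. Body 73 mm across, 44 tall, 66 across at the underside, loose in the bowl, 4 mm above its rim. On top a head 40 mm across with upright sides 54 to 64 mm, top 78 mm above the origin.
- pale_d: firm round brioche, pale cream (under-baked), absent in some starts, else starts in bowl_d, about 40 g. Origin: centre of flat underside, z up. Body 49 mm across, 43 tall, 42 across at the underside, loose in the bowl, 4 mm above its rim. On top a head 40 mm across with upright sides 53 to 63 mm, top 77 mm above the origin.
- cooling_rack: wire cooling rack, steel, does not move, 170 mm (x) by 260 mm (y). Origin: centre of its underside on the worktop; the wires form a level top 24 mm above the origin, with no rim.
- oven_tray: small dark oven tray, does not move, flat floor 150 mm (x) by 230 mm (y) inside a low flared edge 17 mm tall. Origin: centre of its underside on the worktop; floor 3 mm above the origin.
- salt: salt shaker, 44 mm across, 90 mm tall. Origin: centre of the underside. A bystander at the back: leave it alone.
- spice_jar: spice jar with a dark cap, 41 mm across, 105 mm tall, absent in some starts. Origin: centre of the underside. A bystander at the back: leave it alone.
- lime: green lime, 52x43x42 mm. Origin: centre of the underside. A bystander at the back: leave it alone.
Things that resemble listed ones, but are neither listed nor needed, are in the scene too. What is shaped like the golden_c but turquoise is not meant.

How it is judged (in metres and radians):
At the end, for the whole second after the job is handed in: Golden brioches stand on the rack, pale ones on the tray (centre over it, underside within 5 mm, tilt under 0.2 rad); bowl b in a, c in b, d in c, each 11 to 20 mm above the underside of the next, centres within 16 mm, tilt under 0.12 rad; bowl a upright on the worktop; all at rest (x of golden_a in the frame of cooling_rack between -0.085 and 0.085 m and y of golden_a in the frame of cooling_rack between -0.13 and 0.13 m and z of golden_a in the frame of cooling_rack between 0.019 and 0.029 m and angle between each of golden_a, golden_b, golden_c, golden_d, pale_b, pale_c, pale_d's own z axis and vertical below 0.2 rad and linear speed of each of golden_a, golden_b, golden_c, golden_d, pale_b, pale_c, pale_d, bowl_b, bowl_c, bowl_d below 0.03 m/s and x of golden_b in the frame of cooling_rack between -0.085 and 0.085 m and y of golden_b in the frame of cooling_rack between -0.13 and 0.13 m and z of golden_b in the frame of cooling_rack between 0.019 and 0.029 m and x of golden_c in the frame of cooling_rack between -0.085 and 0.085 m and y of golden_c in the frame of cooling_rack between -0.13 and 0.13 m and z of golden_c in the frame of cooling_rack between 0.019 and 0.029 m and x of golden_d in the frame of cooling_rack between -0.085 and 0.085 m and y of golden_d in the frame of cooling_rack between -0.13 and 0.13 m and z of golden_d in the frame of cooling_rack between 0.019 and 0.029 m and x of pale_b in the frame of oven_tray between -0.07 and 0.07 m and y of pale_b in the frame of oven_tray between -0.11 and 0.11 m and z of pale_b in the frame of oven_tray between -0.002 and 0.008 m and x of pale_c in the frame of oven_tray between -0.07 and 0.07 m and y of pale_c in the frame of oven_tray between -0.11 and 0.11 m and z of pale_c in the frame of oven_tray between -0.002 and 0.008 m and x of pale_d in the frame of oven_tray between -0.07 and 0.07 m and y of pale_d in the frame of oven_tray between -0.11 and 0.11 m and z of pale_d in the frame of oven_tray between -0.002 and 0.008 m and horizontal distance between bowl_b and bowl_a below 0.016 m and z of bowl_b in the frame of bowl_a between 0.011 and 0.02 m and angle between each of bowl_b, bowl_c, bowl_d's own z axis and vertical below 0.12 rad and horizontal distance between bowl_c and bowl_b below 0.016 m and z of bowl_c in the frame of bowl_b between 0.011 and 0.02 m and horizontal distance between bowl_d and bowl_c below 0.016 m and z of bowl_d in the frame of bowl_c between 0.011 and 0.02 m and height (world z) of bowl_a between -0.004 and 0.006 m and angle between bowl_a's own z axis and vertical below 0.1 rad); the robot touches nothing.
It fails at once if the salt shaker is pushed more than 4 cm or knocked over (distance of salt from where it was at the start of the episode above 0.04 m or angle between salt's own z axis and vertical above 0.5 rad).
It fails at once if the spice jar is pushed more than 4 cm or knocked over (distance of spice_jar from where it was at the start of the episode above 0.04 m or angle between spice_jar's own z axis and vertical above 0.5 rad).
It fails at once if the lime is pushed more than 4 cm or knocked over (distance of lime from where it was at the start of the episode above 0.04 m).
Of golden_b, pale_b only 1 to 1 are there at a start; the rules pass over those that are not, and their reading is None.
Of golden_c, pale_c only 1 to 1 are there at a start; the rules pass over those that are not, and their reading is None.
Of golden_d, pale_d only 1 to 1 are there at a start; the rules pass over those that are not, and their reading is None.
Of golden_a, spice_jar only 1 to 2 are there at a start; the rules pass over those that are not, and their reading is None.
At some moment in a run one of bowl_b, bowl_c, bowl_d may be knocked a few centimetres aside while the robot is not near it.
Once in a run the grip may slacken for a moment while it holds something.
It also fails if it takes over 200 s, if anything falls off the work surface, if the arm or the gripper's body presses on something with over 40 N, if the wrist force passes 120 N, or if a joint passes its speed limit or range.

### The arm

A 6-joint arm with a two-finger parallel gripper is mounted at the origin on a cart in front of the work surface, level with it; the furniture and walls round the work are solid. World frame = base frame: x ahead of the robot, y to its left, z up, the work surface at z = 0. Lengths are in mm, angles in rad, forces in N, time in s.
With the tool pointing down it reaches from about 350 to 975 mm from the base axis. Payload 7.1 kg.
Tool frame: the origin (TCP) lies on the centre line of the jaws, within the pads' length; the fingertips stand 17 mm ahead of it and the grasp point (between the pads) lies 2 mm behind it (tip_extent is the distance from the TCP to the fingertips, in mm); z points along the fingers, y is the line along which they close (so a half turn about z gives the same grasp; the last joint's range is limited). The gripper opens to 88 mm and grips with 3 to 60 N. Pads are 20 mm wide; open, the fingers measure 115 mm over their backs; the gripper's body (75 mm by 178 mm) begins 61 mm behind the grasp point.
Start: joints at [-1.198, 0.423, 1.63, -0, 1.089, -0.019], TCP at [238.674, -577.616, 239.675] pointing down, gripper open.
Joint ranges: [-3, 3], [-0.9, 2.11], [0.09, 2.58], [-1.31, 4.45], [0.11, 2.69], [-2.54, 2.54]. Speed limits (rad/s): [2.39, 2.39, 3.01, 3.14, 3.14, 3.14].

### API

Orientations are given as a rotation vector (axis times angle).
In Python, from workcell import get_obs, get_image, camera_model, close_job, look_for, outline_of, pinpoint, tip_extent gives the robot as it stands.
- The arm moves only by the shell command python3 -m jog 'ROWS'. ROWS is text: rows parted by semicolons, each of 7 numbers parted by spaces: the shift along the tool's x, y, z as a fraction of full scale, then the turn, a rotation vector about the tool's x, y, z as a fraction of full scale, then the closure, from -1 (fully open) to 1 (shut). A call has 1 to 8 rows; each row is the pose to reach, as a shift and turn from the pose commanded when the call began, along the tool's axes at that moment; what a row does not reach only later rows make up. Full scale, the value 1, is 0.2 m for a shift and 30 degrees for a turn. A row lasts 1/10 s, in which the tool goes at most 50 mm and 8.59 degrees, less where a joint would pass 70% of its speed; a pose out of reach is approached as far as the arm can. A call with a number of a shift or a turn outside -1 to 1 is refused whole. A call with a gripper value outside its range is refused whole. The fingers move at their own pace and stop on an object; the grip force is fixed at half the most. Time passes only in rows, so rows that repeat a pose let the fingers close. It gives the time, the measured TCP pose, the force, the opening and the grip force at its end, in the units of the state.
- get_obs(): the state, without advancing time (a new reading comes with each control period).
- get_image(name): name is "scene" or "top" or "wrist"; returns the picture (480x640x3 uint8, red, green, blue); there is no depth.
- camera_model(name): a dict with "fx", "fy", "cx", "cy" (pixels), "origin" and "orientation" of the camera in the world; the wrist camera has in their place "tool_from_camera" (4x4, takes a point from camera to tool coordinates, whose origin is the TCP and whose axes are the flange's). Camera axes: x right, y down, z forward; pixel columns grow to the right and rows downward; lengths in mm; the calibration is good to about 2 mm. A picture is of the moment at which its call begins: read the wrist's pose just before it. camera_model takes no time and is no camera call.
- close_job(): hands the job in; it is judged then, once.
Trained networks look in the newest picture that a camera, given by its name, has taken for a name from the list of things; names that differ only in an ending like _2 or _b are one class to them, and where a whole thing is asked for, a point or a joint stands for the part that bears it (a point fixed in the world has none). Each returns a list of dicts, best first, with "confidence" (0 to 1); they miss things now and then, are a little off and sometimes report something else, mostly with a low value. They report only what shows in the picture. A call takes as long as a camera call. They do not tell look-alikes from the thing itself.
- look_for(target, camera): "xyz" ([x, y, z] in mm, in the coordinates of the camera as it stood for that picture, good to about 4 mm: the middle of the surface that is visible of it).
- outline_of(target, camera): "mask" (480x640 bool, what is visible of it).
- pinpoint(target, camera): "xyz" ([x, y, z] in mm, in the coordinates of the camera as it stood for that picture, good to about 4 mm: a listed point, or the origin of a listed thing).
The state is a dict: "t": time; "qpos": joint angles; "qvel": joint speeds; "joint_torque": joint torques, N m; "ee_pos": TCP position; "orientation": TCP orientation; "ft_force": force on the tool from outside, world axes, zero at the start; "moment": the same for the moment, N m; "width": finger opening in mm; "grasp_force": force on a finger pad.
Only numpy, scipy, OpenCV 4.12 (cv2) and the standard library are available. Lean on these libraries where they do the work, as an engineer would, in place of code of your own. Each camera call takes 0.05 s, during which the arm holds its last target. There are 200 camera calls.

## Working session

There is one attempt and no reset: what is moved stays moved. The work goes in short steps, Python scripts to look and compute and a shell command to move; the robot and the scene stay as the last step left them, time stands still between calls to the robot, and variables do not carry over. Pictures are saved under pics/ and viewed, at most 16 in all, crops included, and the job is handed in when it is done.

```bash
mkdir -p pics; ls; python3 - <<'E'
from workcell import *
import cv2,numpy as np
o=get_obs();print({k:np.round(v,3).tolist() for k,v in o.items()})
for n in("scene","top"):
    im=get_image(n);cv2.imwrite(f"pics/{n}0.png",im[...,::-1])
    m=camera_model(n);print(n,m)
print(camera_model("wrist"),tip_extent)
E
```

```text
pics
{'t': 0.0, 'qpos': [-1.198, 0.424, 1.631, -0.0, 1.089, -0.019], 'qvel': [0.001, 0.001, 0.001, 0.0, 0.001, -0.001], 'joint_torque': [-0.002, -54.464, -27.366, 0.064, 0.023, -0.0], 'ee_pos': [238.488, -577.145, 238.903], 'orientation': [-3.08, -0.611, 0.0], 'ft_force': [-0.446, -0.466, -0.847], 'moment': [0.022, -0.042, -0.001], 'grasp_force': 0.0, 'width': 88.114}
scene {'fx': 489.7947685135371, 'fy': 489.7947685135371, 'cx': 310.50953096165136, 'cy': 244.54092666491, 'origin': array([-187.24403334,  324.86048678,  892.92610336]), 'orientation': array([-1.30348796,  2.18329235, -0.94540473])}
top {'fx': 480.78155607925265, 'fy': 480.78155607925265, 'cx': 316.2148856329027, 'cy': 246.19891983600255, 'origin': array([ 485.04297583, -112.05413491, 1196.00894856]), 'orientation': array([-2.14423038,  2.17105497, -0.09781239])}
{'fx': 421.3534448729023, 'fy': 421.3534448729023, 'cx': 326.42540229838534, 'cy': 239.7224739877196, 'tool_from_camera': array([[-1.92798161e-04, -9.59932482e-01, -2.80231320e-01,
         7.70889978e+01],
       [ 9.99999980e-01, -2.00274357e-04, -1.95658688e-06,
        -8.73659534e-01],
       [-5.42449559e-05, -2.80231314e-01,  9.59932502e-01,
        -1.45459498e+02],
       [ 0.00000000e+00,  0.00000000e+00,  0.00000000e+00,
         1.00000000e+00]])} 17.0
```

View pics/top0.png

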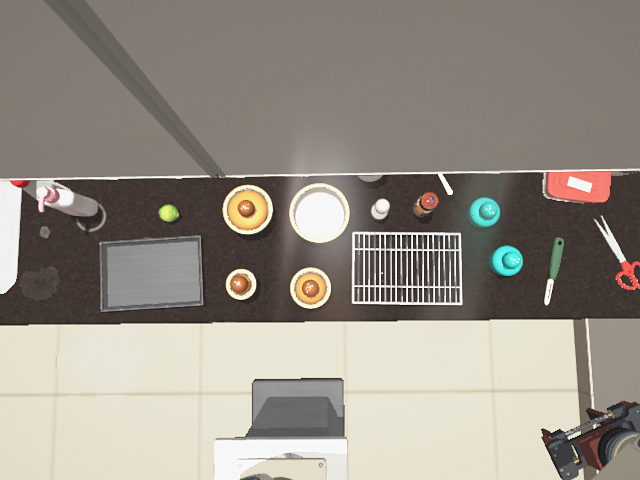

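View pics/scene0.png

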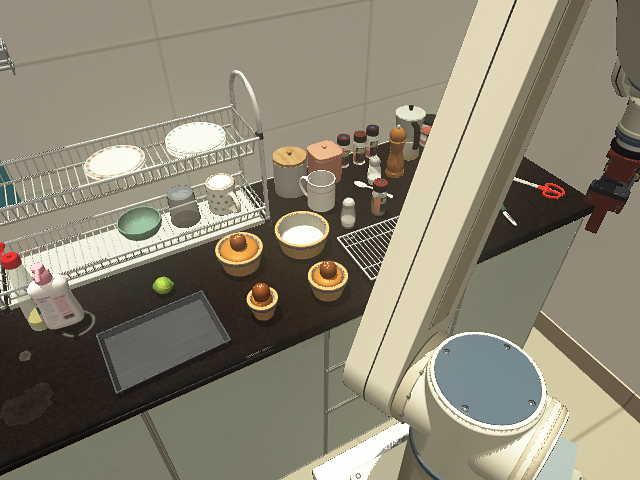

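Top view: bowl_a (empty) is at (319,212). Golden brioches sit in bowl_b (247,210), bowl_c (310,288) and bowl_d (240,284). The rack is at (407,268) and the tray at (151,273), with the salt, spice jar and lime at the back. The turquoise buns at right are decoys. The scene view agrees, and none of the brioches are pale.

```bash
cat > h.py <<'E'
from workcell import *
import numpy as np,cv2
from scipy.spatial.transform import Rotation as R
def cam(n):
    m=camera_model(n)
    if n=="wrist":
        o=get_obs();T=np.eye(4);T[:3,:3]=R.from_rotvec(o["orientation"]).as_matrix();T[:3,3]=o["ee_pos"]
        return m,T@m["tool_from_camera"]
    T=np.eye(4);T[:3,:3]=R.from_rotvec(m["orientation"]).as_matrix();T[:3,3]=m["origin"];return m,T
def ray(m,T,uv,z):
    uv=np.atleast_2d(uv);d=np.c_[(uv[:,0]-m["cx"])/m["fx"],(uv[:,1]-m["cy"])/m["fy"],np.ones(len(uv))]@T[:3,:3].T
    return T[:3,3]+d*((z-T[2,3])/d[:,2])[:,None]
def proj(m,T,p):
    q=(np.atleast_2d(p)-T[:3,3])@T[:3,:3]
    return np.c_[m["fx"]*q[:,0]/q[:,2]+m["cx"],m["fy"]*q[:,1]/q[:,2]+m["cy"]]
def find(name,n="top",kind=pinpoint):
    m,T=cam(n);return [(round(d["confidence"],2),(T[:3,:3]@d["xyz"]+T[:3,3]).round(0).tolist()) for d in kind(name,n)]
def masks(name,n="top",z=0):
    "centre of the min enclosing circle of each outline, projected to height z, with radius"
    m,T=cam(n);r=[]
    for d in outline_of(name,n):
        c,_=cv2.findContours(d["mask"].astype(np.uint8),0,1);c=max(c,key=len)[:,0]
        w=ray(m,T,c,z)[:,:2].astype(np.float32);(x,y),q=cv2.minEnclosingCircle(w)
        r.append((round(d["confidence"],2),round(x,1),round(y,1),round(q,1)))
    return r
def go(*a):
    "shift in jog units from the present pose to each world xyz"
    o=get_obs();M=R.from_rotvec(o["orientation"]).as_matrix()
    print("at",np.round(o["ee_pos"],1),"tool x",M[:,0].round(3),"z",M[:,2].round(3),"F",np.round(o["ft_force"],1),"w",round(o["width"],1))
    for p in a: print(p,"->",(M.T@(np.array(p)-o["ee_pos"])/200).round(3))
E
python3 - <<'E'
from h import *
get_image("top")
print("bowl pin",find("bowl_a"));print("bowls z57",masks("bowl_a",z=57))
for n in("golden_b","pale_b","cooling_rack"):print(n,find(n))
for n in("salt","spice_jar","lime"):print(n,find(n)[:2])
m,T=cam("scene")
for v in(5,60):print("scene ray up at x=650:",[(T[:3,3]+(d:=T[:3,:3]@[(u-m["cx"])/m["fx"],(v-m["cy"])/m["fy"],1])*((650-T[0,3])/d[0])).round(0).tolist() for u in(100,300,400)])
m,T=cam("top");print("edges",ray(m,T,[[300,178],[300,320],[352,232],[462,304]],0).round(0).tolist())
o=get_obs();go([400,-300,300])
E
```

```text
bowl pin [(0.88, [694.0, -98.0, -1.0]), (0.8, [519.0, 88.0, 6.0]), (0.68, [513.0, -80.0, 2.0]), (0.58, [702.0, 67.0, 3.0]), (0.44, [697.0, -250.0, 2.0]), (0.3, [705.0, -348.0, 3.0])]
bowls z57 [(0.73, 688.1, -101.3, 73.4), (0.7, 519.7, 85.5, 36.5), (0.59, 698.4, 72.9, 60.6), (0.59, 509.8, -77.2, 48.7)]
golden_b [(0.82, [700.0, 74.0, 17.0]), (0.73, [568.0, -550.0, 2.0]), (0.68, [520.0, 85.0, 17.0]), (0.63, [507.0, -78.0, 17.0]), (0.52, [695.0, -102.0, -2.0])]
pale_b []
cooling_rack [(0.62, [557.0, -314.0, -0.0])]
salt [(0.55, [696.0, -246.0, 1.0]), (0.26, [701.0, 271.0, 3.0])]
spice_jar []
lime [(0.75, [703.0, 272.0, 1.0]), (0.6, [552.0, 319.0, 3.0])]
scene ray up at x=650: [[650.0, 240.0, 665.0], [650.0, -93.0, 614.0], [650.0, -316.0, 580.0]]
scene ray up at x=650: [[650.0, 263.0, 587.0], [650.0, -90.0, 516.0], [650.0, -331.0, 467.0]]
edges [[790.0, -53.0, 0.0], [432.0, -50.0, 0.0], [649.0, -182.0, 0.0], [467.0, -449.0, 0.0]]
at [ 238.7 -577.6  239.7] tool x [0.924 0.382 0.   ] z [ 0.  0. -1.] F [-0.1 -0.2  1.3] w 87.8
[400, -300, 300] -> [ 1.275 -0.975 -0.302]
```

```bash
python3 -m jog '0.736 -0.598 0 0 0 0 -1;0.736 -0.598 0 0 0 0 -1;0.736 -0.598 0 0 0 0 -1;0.736 -0.598 0 0 0 0 -1;0.736 -0.598 0 0 0 0 -1;0.736 -0.598 0 0 0 0 -1'
python3 -m jog '0.736 -0.598 0 0 0 0 -1;0.736 -0.598 0 0 0 0 -1;0.736 -0.598 0 0 0 0 -1;0.736 -0.598 0 0 0 0 -1;0.736 -0.598 0 0 0 0 -1;0.736 -0.598 0 0 0 0 -1'
python3 -m jog '0.736 -0.598 0 0 0 0 -1;0.736 -0.598 0 0 0 0 -1;0.736 -0.598 0 0 0 0 -1;0.736 -0.598 0 0 0 0 -1;0.736 -0.598 0 0 0 0 -1;0.736 -0.598 0 0 0 0 -1'
python3 -c "
from h import *
go([510,-77,240]);print(get_obs()['qpos'])"
```

```text
t: 1.15
ee_pos: [329.6, -410.5, 240.1]
orientation: [3.08, 0.615, 0.0]
ft_force: [-0.1, 0.3, -0.3]
width: 87.6
grasp_force: 0.0
t: 1.75
ee_pos: [419.8, -244.8, 239.8]
orientation: [3.08, 0.613, 0.0]
ft_force: [0.6, 0.3, -0.6]
width: 88.2
grasp_force: 0.0
t: 2.35
ee_pos: [510.0, -78.6, 239.5]
orientation: [3.081, 0.611, -0.001]
ft_force: [0.2, -0.4, -0.4]
width: 87.8
grasp_force: 0.0
at [510.  -78.6 239.5] tool x [ 0.924  0.382 -0.   ] z [-0. -0. -1.] F [ 0.2 -0.4 -0.4] w 87.8
[510, -77, 240] -> [ 0.003 -0.007 -0.003]
[-1.75653360e-01  2.63900743e-01  1.86863559e+00 -6.16808627e-04
  1.00928229e+00  1.00382327e+00]
```

```bash
python3 -m jog '0 0 0 0 0 -1 -1;0 0 0 0 0 -1 -1;0 0 0 0 0 -1 -1;0 0 0 0 0 -1 -1;0 0 0 0 0 -1 -1'
python3 -m jog '0 0 0 0 0 -1 -1;0 0 0 0 0 -1 -1;0 0 0 0 0 -1 -1;0 0 0 0 0 -1 -1;0 0 0 0 0 -1 -1'
python3 -c "
from h import *
go([510,-77,240]);print(get_obs()['qpos'])"
```

```text
t: 2.85
ee_pos: [509.2, -79.7, 239.6]
orientation: [2.82, 1.384, -0.001]
ft_force: [0.2, -0.9, -1.0]
width: 87.7
grasp_force: 0.0
t: 3.35
ee_pos: [509.4, -78.8, 239.6]
orientation: [-2.367, -2.066, 0.0]
ft_force: [0.2, -0.7, 0.1]
width: 88.0
grasp_force: 0.0
at [509.4 -78.8 239.6] tool x [ 0.135  0.991 -0.   ] z [-0. -0. -1.] F [ 0.2 -0.7  0.1] w 88.0
[510, -77, 240] -> [ 0.01   0.002 -0.002]
[-1.76527906e-01  2.62794593e-01  1.86974080e+00 -2.37859862e-04
  1.00923985e+00 -4.10816763e-02]
```

```bash
python3 -m jog '0 0 0 0 0 -1 -1;0 0 0 0 0 -1 -1;0 0 0 0 0 -1 -1;0 0 0 0 0 -1 -1;0 0 0 0 0 -1 -1'
python3 -m jog '0 0 0 0 0 -1 -1;0 0 0 0 0 -1 -1;0 0 0 0 0 -1 -1;0 0 0 0 0 -1 -1;0 0 0 0 0 -1 -1'
python3 -m jog '0 0 0 0 0 -1 -1;0 0 0 0 0 -1 -1;0 0 0 0 0 -1 -1;0 0 0 0 0 -1 -1;0 0 0 0 0 -1 -1'
python3 -m jog '0 0 0 0 0 -0.257 -1;0 0 0 0 0 -0.257 -1;0 0 0 0 0 -0.257 -1'
python3 - <<'E'
from h import *
im=get_image("wrist");m,T=cam("wrist");cv2.imwrite("pics/w1.png",im[...,::-1])
print(masks("bowl_a","wrist",57),masks("golden_a","wrist",50))
get_image("top");print(masks("bowl_a",z=57),masks("golden_a",z=50))
go([510,-77,80]);print(get_obs()["qpos"].round(2))
E
```

```text
t: 3.85
ee_pos: [509.6, -78.3, 239.7]
orientation: [1.752, 2.608, -0.0]
ft_force: [-0.6, 0.1, 0.4]
width: 88.0
grasp_force: 0.0
t: 4.35
ee_pos: [509.6, -77.9, 239.7]
orientation: [-1.018, -2.972, 0.0]
ft_force: [0.1, -0.0, -0.5]
width: 87.5
grasp_force: 0.0
t: 4.85
ee_pos: [509.7, -77.7, 239.7]
orientation: [-0.214, -3.134, 0.0]
ft_force: [0.2, -0.0, 0.9]
width: 87.7
grasp_force: 0.0
t: 5.15
ee_pos: [509.8, -77.5, 239.7]
orientation: [0.006, 3.142, 0.0]
ft_force: [-0.4, -0.3, 0.5]
width: 87.6
grasp_force: 0.0
[(0.79, 517.2, 82.2, 39.8), (0.69, 733.6, 50.7, 42.2), (0.64, 509.1, -76.4, 47.9), (0.59, 659.7, -98.6, 65.1)] [(0.91, 733.3, 57.2, 32.0), (0.9, 509.5, -76.0, 36.6)]
[(0.97, 698.9, 71.1, 61.9), (0.76, 520.7, 88.3, 35.2), (0.57, 689.0, -100.3, 73.2)] [(0.88, 698.7, 72.8, 50.2), (0.7, 569.0, -541.6, 39.4), (0.58, 684.5, -493.6, 39.7), (0.53, 521.4, 88.9, 24.8)]
at [509.8 -77.4 239.7] tool x [-1.    -0.001 -0.   ] z [ 0.  0. -1.] F [-1.   0.1  0.3] w 88.1
[510, -77, 80] -> [-0.001  0.002  0.798]
[-0.17  0.26  1.87  0.    1.01 -1.75]
```

View pics/w1.png

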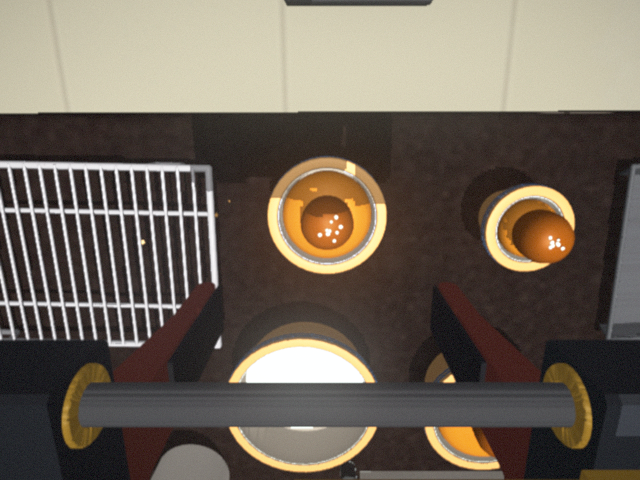

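Wrist view: brioche c is in bowl_c at about (327,220), directly under the tool, with bowl_d at (528,230) to its right. I'll grasp the head of c and lift.

```bash
python3 -m jog '0 0.003 0.5 0 0 0 -1;0 0.003 0.6 0 0 0 -1;0 0.003 0.7 0 0 0 -1;0 0.003 0.793 0 0 0 -1;0 0.003 0.793 0 0 0 -1;0 0.003 0.793 0 0 0 -1'
python3 -m jog '0 0 0 0 0 0 1;0 0 0 0 0 0 1;0 0 0 0 0 0 1;0 0 0 0 0 0 1;0 0 0 0 0 0 1;0 0 0 0 0 0 1;0 0 0 0 0 0 1;0 0 0 0 0 0 1'
python3 -m jog '0 0 -0.1 0 0 0 1;0 0 -0.2 0 0 0 1;0 0 -0.3 0 0 0 1;0 0 -0.45 0 0 0 1;0 0 -0.6 0 0 0 1;0 0 -0.7 0 0 0 1;0 0 -0.7 0 0 0 1'
python3 -c "
from h import *
go([570,-340,170],[570,-340,93])"
```

```text
t: 6.05
ee_pos: [510.1, -76.8, 81.3]
orientation: [0.004, -3.141, -0.0]
ft_force: [0.0, -0.1, 0.3]
width: 87.5
grasp_force: 0.0
t: 6.85
ee_pos: [509.8, -76.8, 81.1]
orientation: [0.004, -3.142, 0.0]
ft_force: [0.2, -0.1, 2.0]
width: 39.3
grasp_force: 30.0
t: 7.55
ee_pos: [511.4, -77.0, 223.5]
orientation: [-0.004, 3.137, -0.001]
ft_force: [0.3, 1.0, -0.9]
width: 39.5
grasp_force: 30.0
at [511.4 -77.  223.5] tool x [-1.    -0.003 -0.005] z [ 0.005 -0.001 -1.   ] F [ 0.3  1.  -0.9] w 39.5
[570, -340, 170] -> [-0.288 -1.315  0.27 ]
[570, -340, 93] -> [-0.286 -1.315  0.655]
```

```bash
python3 -m jog '-0.05 -0.12 0 0 0 0 1;-0.1 -0.3 0 0 0 0 1;-0.15 -0.5 0 0 0 0 1;-0.15 -0.658 0 0 0 0 1;-0.15 -0.658 0 0 0 0 1'
python3 -m jog '-0.05 -0.15 0 0 0 0 1;-0.1 -0.35 0.1 0 0 0 1;-0.15 -0.55 0.2 0 0 0 1;-0.15 -0.658 0.3 0 0 0 1;-0.15 -0.658 0.4 0 0 0 1;-0.15 -0.658 0.5 0 0 0 1;-0.15 -0.658 0.5 0 0 0 1'
python3 -c "
from h import *
get_image('wrist');print(masks('golden_c','wrist',100)[:1])
go([570,-340,91.5])"
```

```text
t: 8.05
ee_pos: [539.7, -211.3, 219.2]
orientation: [-0.001, -3.14, 0.0]
ft_force: [0.6, 0.7, -1.2]
width: 39.4
grasp_force: 30.0
t: 8.75
ee_pos: [567.9, -337.6, 116.5]
orientation: [0.004, -3.135, -0.007]
ft_force: [-1.1, 0.5, -0.4]
width: 39.1
grasp_force: 30.0
[(0.92, 645.2, -474.6, 17.2)]
at [ 570.  -338.8  120. ] tool x [-1.    -0.003  0.002] z [-0.002  0.001 -1.   ] F [-0.5 -0.3 -0.4] w 39.2
[570, -340, 91.5] -> [-0.    -0.006  0.143]
```

```bash
python3 -m jog '0 0 0.05 0 0 0 1;0 0 0.09 0 0 0 1;0 0 0.12 0 0 0 1;0 0 0.142 0 0 0 1;0 0 0.148 0 0 0 1;0 0 0.148 0 0 0 1;0 0 0.148 0 0 0 1'
python3 - <<'E'
from h import *
im=get_image("wrist");cv2.imwrite("pics/w2.png",im[...,::-1]);go([570,-340,91])
E
```

```text
t: 9.55
ee_pos: [570.7, -340.0, 91.7]
orientation: [-0.004, 3.141, -0.0]
ft_force: [0.7, -0.5, -0.7]
width: 39.3
grasp_force: 30.0
at [ 570.7 -340.    91.8] tool x [-1.    -0.003 -0.   ] z [ 0. -0. -1.] F [-0.7 -0.2 -0.2] w 39.6
[570, -340, 91] -> [ 0.004 -0.     0.004]
```

View pics/w2.png

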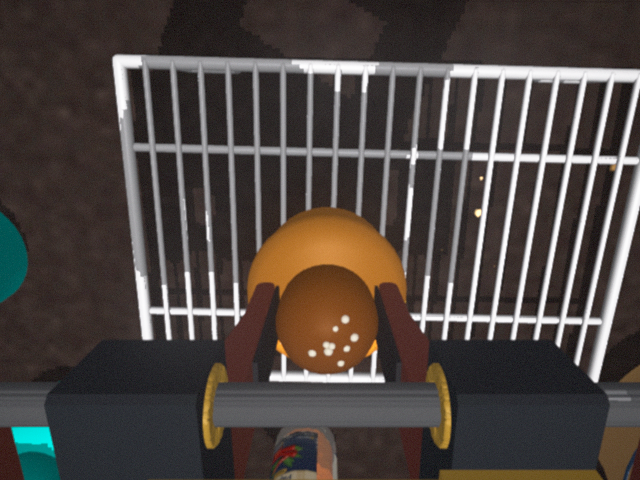

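```bash
python3 -m jog '0 0 0.004 0 0 0 1;0 0 0.004 0 0 0 -0.3;0 0 0.004 0 0 0 -0.6;0 0 0.004 0 0 0 -1;0 0 0.004 0 0 0 -1;0 0 0.004 0 0 0 -1'
python3 -m jog '0 0 -0.15 0 0 0 -1;0 0 -0.4 0 0 0 -1;0 0 -0.6 0 0 0 -1;0 0 -0.75 0 0 0 -1;0 0 -0.75 0 0 0 -1'
python3 -m jog '-0.1 0.25 0 0 0 0 -1;-0.2 0.5 0 0 0 0 -1;-0.21 0.687 0 0 0 0 -1;-0.21 0.687 0 0 0 0 -1'
python3 -m jog '-0.1 0.25 0 0 0 0 -1;-0.2 0.5 0 0 0 0 -1;-0.21 0.687 0 0 0 0 -1;-0.21 0.687 0 0 0 0 -1'
python3 -m jog '-0.1 0.25 0 0 0 0 -1;-0.2 0.5 0 0 0 0 -1;-0.21 0.687 0 0 0 0 -1;-0.21 0.687 0 0 0 0 -1;-0.21 0.687 0 0 0 0 -1'
python3 - <<'E'
from h import *
get_image("wrist");print(masks("golden_b","wrist",50),masks("bowl_b","wrist",57))
im=get_image("top");cv2.imwrite("pics/t2.png",im[...,::-1])
print(masks("bowl_b",z=57))
go([699,73,82])
E
```

```text
t: 10.2
ee_pos: [570.6, -339.8, 90.7]
orientation: [-0.004, 3.142, -0.0]
ft_force: [0.1, -0.0, 0.4]
width: 76.0
grasp_force: 0.0
t: 10.7
ee_pos: [572.8, -341.2, 246.2]
orientation: [-0.004, 3.134, -0.007]
ft_force: [0.4, -0.2, -1.3]
width: 87.8
grasp_force: 0.0
t: 11.1
ee_pos: [612.1, -197.3, 239.3]
orientation: [0.012, -3.139, -0.003]
ft_force: [-0.7, 0.4, -0.2]
width: 88.0
grasp_force: 0.0
t: 11.5
ee_pos: [653.8, -60.5, 239.4]
orientation: [0.011, -3.14, -0.002]
ft_force: [-0.3, -0.4, -0.0]
width: 88.1
grasp_force: 0.0
t: 12.0
ee_pos: [695.0, 72.4, 239.5]
orientation: [0.007, -3.14, 0.001]
ft_force: [-0.7, -0.9, 0.4]
width: 87.6
grasp_force: 0.0
[(0.86, 538.5, 88.9, 18.1), (0.63, 699.4, 72.5, 48.9)] [(0.92, 700.0, 71.7, 60.7), (0.73, 539.8, -71.0, 41.1), (0.62, 687.7, -98.5, 75.3), (0.6, 539.9, 87.2, 31.4)]
[(0.82, 520.4, 83.3, 33.9), (0.73, 688.7, -102.1, 74.0), (0.66, 509.7, -79.3, 48.5), (0.61, 676.4, 47.3, 48.5)]
at [695.3  70.9 240.6] tool x [-1.    -0.001  0.   ] z [-0. -0. -1.] F [ 0.  -0.4 -0.7] w 88.0
[699, 73, 82] -> [-0.019  0.011  0.793]
```

View pics/t2.png

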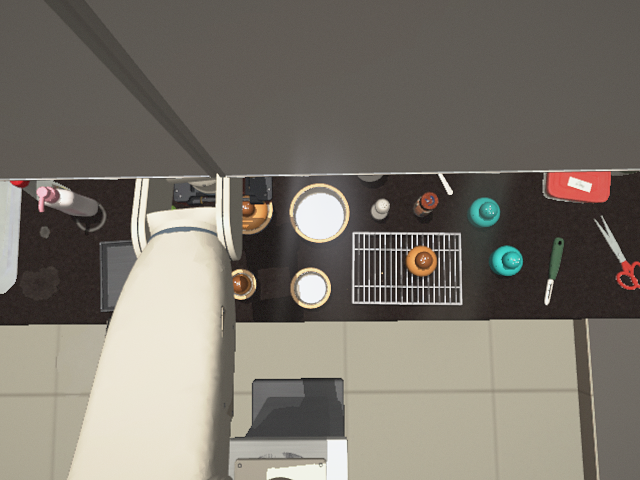

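c stands upright on the rack at (422,261), and bowl_c is empty. Next is b.

```bash
python3 -m jog '-0.02 0.005 0.2 0 0 0 -1;-0.02 0.005 0.4 0 0 0 -1;-0.02 0.005 0.6 0 0 0 -1;-0.02 0.005 0.7 0 0 0 -1;-0.02 0.005 0.788 0 0 0 -1;-0.02 0.005 0.788 0 0 0 -1;-0.02 0.005 0.788 0 0 0 -1'
python3 -m jog '0 0 0 0 0 0 1;0 0 0 0 0 0 1;0 0 0 0 0 0 1;0 0 0 0 0 0 1;0 0 0 0 0 0 1;0 0 0 0 0 0 1;0 0 0 0 0 0 1;0 0 0 0 0 0 1'
python3 -m jog '0 0 -0.1 0 0 0 1;0 0 -0.2 0 0 0 1;0 0 -0.3 0 0 0 1;0 0 -0.45 0 0 0 1;0 0 -0.6 0 0 0 1;0 0 -0.65 0 0 0 1;0 0 -0.65 0 0 0 1;0 0 -0.65 0 0 0 1'
python3 -c "
from h import *
go([560,-240,212])"
```

```text
t: 12.95
ee_pos: [700.0, 73.3, 83.8]
orientation: [-0.003, 3.141, 0.0]
ft_force: [-0.0, 0.6, 0.8]
width: 88.1
grasp_force: 0.0
t: 13.75
ee_pos: [699.4, 73.7, 83.1]
orientation: [0.004, -3.142, 0.0]
ft_force: [0.4, -0.5, 1.6]
width: 39.5
grasp_force: 30.0
t: 14.55
ee_pos: [698.6, 73.7, 211.6]
orientation: [0.004, -3.14, 0.0]
ft_force: [-0.4, -0.1, -0.8]
width: 39.6
grasp_force: 30.0
at [698.6  73.7 211.6] tool x [-1.    -0.003  0.002] z [-0.002 -0.    -1.   ] F [-0.4 -0.1 -0.8] w 39.6
[560, -240, 212] -> [ 6.970e-01 -1.566e+00 -1.000e-03]
```

```bash
python3 -m jog '0.05 -0.1 0 0 0 0 1;0.12 -0.27 0 0 0 0 1;0.22 -0.48 0 0 0 0 1;0.31 -0.69 0 0 0 0 1;0.348 -0.783 0 0 0 0 1;0.348 -0.783 0 0 0 0 1'
python3 -m jog '0.05 -0.1 0 0 0 0 1;0.12 -0.27 0 0 0 0 1;0.22 -0.48 0 0 0 0 1;0.31 -0.69 0 0 0 0 1;0.348 -0.783 0 0 0 0 1;0.348 -0.783 0.05 0 0 0 1;0.348 -0.783 0.15 0 0 0 1;0.348 -0.783 0.15 0 0 0 1'
python3 -m jog '0 0 0.1 0 0 0 1;0 0 0.2 0 0 0 1;0 0 0.3 0 0 0 1;0 0 0.3 0 0 0 1'
python3 -c "
from h import *
go([560,-240,93])"
```

```text
t: 15.15
ee_pos: [627.6, -86.4, 211.4]
orientation: [-0.002, -3.138, 0.0]
ft_force: [-0.3, 0.2, -1.6]
width: 39.2
grasp_force: 30.0
t: 15.95
ee_pos: [559.3, -238.1, 179.6]
orientation: [0.005, -3.136, -0.005]
ft_force: [-0.8, -0.2, -1.8]
width: 40.0
grasp_force: 3.0
t: 16.35
ee_pos: [559.6, -237.9, 120.4]
orientation: [0.006, -3.137, -0.004]
ft_force: [-0.5, 0.8, -0.8]
width: 39.5
grasp_force: 30.0
at [ 559.6 -237.9  120.4] tool x [-1.    -0.004  0.005] z [-0.005  0.002 -1.   ] F [-0.5  0.8 -0.8] w 39.5
[560, -240, 93] -> [-0.002 -0.011  0.137]
```

The grip slackened for a moment, so I'll check how b is held.

```bash
python3 - <<'E'
from h import *
im=get_image("wrist");cv2.imwrite("pics/w3.png",im[...,::-1]);go([560,-240,93])
E
```

```text
at [ 560.5 -238.5  122. ] tool x [-1.    -0.004  0.003] z [-0.003  0.001 -1.   ] F [-0.7 -0.5 -0.5] w 39.6
[560, -240, 93] -> [ 0.002 -0.008  0.145]
```

View pics/w3.png

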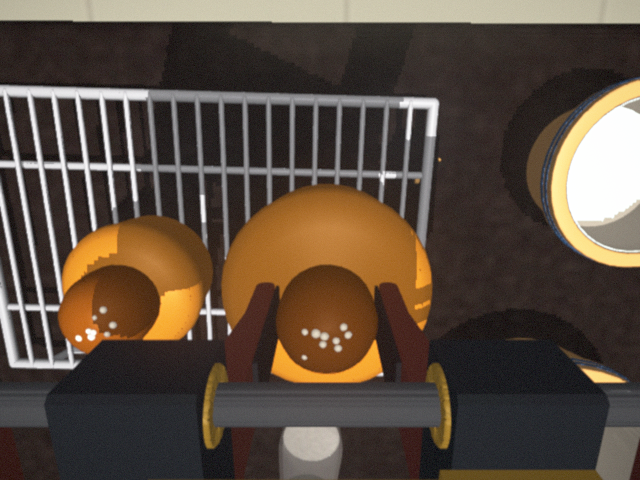

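b is still held upright, with its head at (327,318) between the pads as before. Lowering it and checking the force.

```bash
python3 -m jog '0 0 0.05 0 0 0 1;0 0 0.09 0 0 0 1;0 0 0.12 0 0 0 1;0 0 0.14 0 0 0 1;0 0 0.14 0 0 0 1;0 0 0.14 0 0 0 1'
python3 -m jog '0 0 0.005 0 0 0 1;0 0 0.01 0 0 0 1;0 0 0.01 0 0 0 1;0 0 0.01 0 0 0 1'
```

```text
t: 17.0
ee_pos: [561.1, -239.9, 95.2]
orientation: [-0.004, 3.142, -0.0]
ft_force: [-0.1, 0.0, -0.5]
width: 39.3
grasp_force: 30.0
t: 17.4
ee_pos: [561.1, -239.8, 93.2]
orientation: [-0.004, 3.141, -0.0]
ft_force: [0.3, -0.5, -1.2]
width: 39.7
grasp_force: 30.0
```

```bash
python3 -m jog '0 0 0.005 0 0 0 1;0 0 0.005 0 0 0 1;0 0 0.005 0 0 0 0;0 0 0.005 0 0 0 -0.5;0 0 0.005 0 0 0 -0.8;0 0 0.005 0 0 0 -0.8;0 0 0.005 0 0 0 -0.8'
python3 -m jog '0 0 -0.15 0 0 0 -1;0 0 -0.4 0 0 0 -1;0 0 -0.6 0 0 0 -1;0 0 -0.74 0 0 0 -1;0 0 -0.74 0 0 0 -1'
python3 -m jog '0.05 0.25 0 0 0 0 -1;0.1 0.5 0 0 0 0 -1;0.1 0.75 0 0 0 0 -1;0.1 0.815 0 0 0 0 -1;0.1 0.815 0 0 0 0 -1'
python3 -m jog '0.05 0.25 0 0 0 0 -1;0.1 0.5 0 0 0 0 -1;0.1 0.75 0 0 0 0 -1;0.1 0.815 0 0 0 0 -1;0.1 0.815 0 0 0 0 -1;0.1 0.815 0 0 0 0 -1'
python3 - <<'E'
from h import *
get_image("wrist");print(masks("golden_b","wrist",50),masks("bowl_b","wrist",54))
go([520,86,82])
E
```

```text
t: 18.1
ee_pos: [561.1, -239.8, 92.1]
orientation: [-0.004, 3.142, 0.0]
ft_force: [0.3, 0.2, -0.2]
width: 72.5
grasp_force: 0.0
t: 18.6
ee_pos: [563.3, -240.9, 244.9]
orientation: [-0.004, 3.134, -0.005]
ft_force: [0.3, 0.1, 0.6]
width: 87.7
grasp_force: 0.0
t: 19.1
ee_pos: [540.1, -75.1, 239.2]
orientation: [0.01, -3.14, -0.0]
ft_force: [0.5, -0.1, 0.0]
width: 87.7
grasp_force: 0.0
t: 19.7
ee_pos: [520.5, 84.7, 239.6]
orientation: [0.004, -3.141, 0.001]
ft_force: [0.3, -0.2, -0.3]
width: 88.1
grasp_force: 0.0
[(0.74, 558.7, -189.2, 30.4), (0.65, 522.5, 89.0, 27.9)] [(0.82, 673.0, 73.0, 53.5), (0.79, 520.3, 87.9, 36.4), (0.56, 620.4, -96.1, 45.1), (0.56, 508.7, -73.7, 51.8)]
at [520.4  84.4 239.9] tool x [-1.    -0.001  0.   ] z [-0. -0. -1.] F [-1.   0.1  0.1] w 88.1
[520, 86, 82] -> [0.002 0.008 0.789]
```

```bash
python3 -m jog '0 0.015 0.2 0 0 0 -1;0 0.015 0.4 0 0 0 -1;0 0.015 0.6 0 0 0 -1;0 0.015 0.7 0 0 0 -1;0 0.015 0.793 0 0 0 -1;0 0.015 0.793 0 0 0 -1;0 0.015 0.793 0 0 0 -1'
python3 -m jog '0 0 0 0 0 0 1;0 0 0 0 0 0 1;0 0 0 0 0 0 1;0 0 0 0 0 0 1;0 0 0 0 0 0 1;0 0 0 0 0 0 1;0 0 0 0 0 0 1;0 0 0 0 0 0 1'
python3 -m jog '0 0 -0.1 0 0 0 1;0 0 -0.2 0 0 0 1;0 0 -0.3 0 0 0 1;0 0 -0.45 0 0 0 1;0 0 -0.6 0 0 0 1;0 0 -0.65 0 0 0 1;0 0 -0.65 0 0 0 1'
python3 -m jog '0 -0.1 0 0 0 0 1;0 -0.27 0 0 0 0 1;0.02 -0.48 0 0 0 0 1;0.02 -0.69 0 0 0 0 1;0.02 -0.82 0 0 0 0 1;0.02 -0.82 0 0 0 0 1'
python3 -m jog '0 -0.1 0 0 0 0 1;0 -0.27 0 0 0 0 1;0.02 -0.48 0 0 0 0 1;0.02 -0.69 0 0 0 0 1;0.02 -0.82 0 0 0 0 1;0.02 -0.82 0 0 0 0 1'
python3 -m jog '0 -0.1 0 0 0 0 1;0 -0.27 0 0 0 0 1;0.02 -0.48 0 0 0 0 1;0.02 -0.69 0 0 0 0 1;0.02 -0.82 0 0 0 0 1;0.02 -0.82 0 0 0 0 1;0.02 -0.82 0.15 0 0 0 1;0.02 -0.82 0.15 0 0 0 1'
python3 - <<'E'
from h import *
im=get_image("wrist");cv2.imwrite("pics/w4.png",im[...,::-1]);go([510,-405,90])
E
```

```text
t: 20.55
ee_pos: [520.3, 88.2, 81.6]
orientation: [0.002, -3.141, 0.0]
ft_force: [0.4, -0.1, -0.1]
width: 88.2
grasp_force: 0.0
t: 21.35
ee_pos: [520.2, 89.1, 81.5]
orientation: [0.004, -3.142, -0.0]
ft_force: [0.2, -0.4, 1.7]
width: 39.5
grasp_force: 30.0
t: 22.05
ee_pos: [521.0, 89.2, 212.6]
orientation: [-0.004, 3.139, 0.001]
ft_force: [-0.8, -0.5, -0.4]
width: 39.5
grasp_force: 30.0
t: 22.65
ee_pos: [515.6, -77.4, 209.6]
orientation: [-0.001, -3.139, 0.0]
ft_force: [-0.4, 1.0, -1.2]
width: 39.6
grasp_force: 30.0
t: 23.25
ee_pos: [512.8, -240.6, 210.0]
orientation: [0.0, -3.14, -0.001]
ft_force: [0.2, 0.1, -0.3]
width: 39.6
grasp_force: 30.0
t: 24.05
ee_pos: [507.8, -399.1, 177.2]
orientation: [0.006, -3.135, -0.009]
ft_force: [-0.5, -1.5, -0.3]
width: 39.7
grasp_force: 30.0
at [ 508.6 -399.8  179. ] tool x [-1.    -0.004  0.005] z [-0.005  0.004 -1.   ] F [ 0.3 -0.2 -0.1] w 39.3
[510, -405, 90] -> [-0.009 -0.028  0.445]
```

View pics/w4.png

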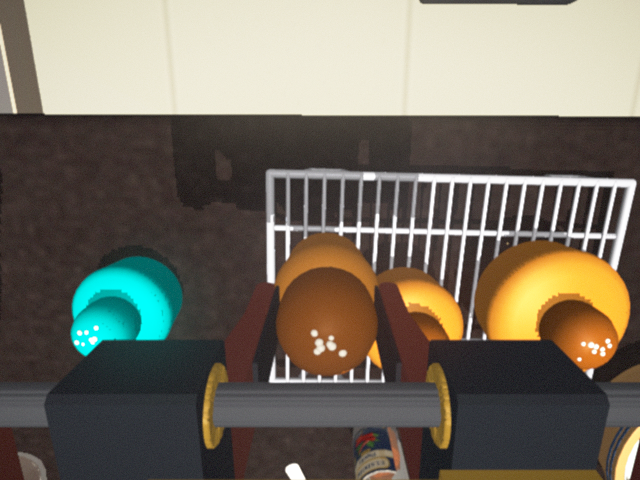

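```bash
python3 -m jog '0 0 0.1 0 0 0 1;0 0 0.2 0 0 0 1;0 0 0.3 0 0 0 1;0 0 0.38 0 0 0 1;0 0 0.42 0 0 0 1;0 0 0.44 0 0 0 1;0 0 0.448 0 0 0 1;0 0 0.448 0 0 0 1'
python3 -m jog '0 0 0.003 0 0 0 1;0 0 0.003 0 0 0 1;0 0 0.003 0 0 0 0;0 0 0.003 0 0 0 -0.5;0 0 0.003 0 0 0 -0.7;0 0 0.003 0 0 0 -0.7;0 0 0.003 0 0 0 -0.7'
python3 -m jog '0 0 -0.15 0 0 0 -0.7;0 0 -0.4 0 0 0 -0.7;0 0 -0.6 0 0 0 -0.7;0 0 -0.75 0 0 0 -0.7;0 0 -0.75 0 0 0 -0.7'
python3 -m jog '0 0.25 0 0 0 0 -0.7;0 0.5 0 0 0 0 -0.7;0 0.75 0 0 0 0 -0.7;0 0.8 0 0 0 0 -0.7;0 0.8 0 0 0 0 -0.7;0 0.8 0 0 0 0 -0.7'
python3 - <<'E'
from h import *
im=get_image("wrist");cv2.imwrite("pics/w5.png",im[...,::-1])
im=get_image("top");cv2.imwrite("pics/t3.png",im[150:330,100:580,::-1])
print("top",masks("bowl_b",z=57));go([699,0,240])
E
```

```text
t: 24.9
ee_pos: [509.9, -403.2, 92.4]
orientation: [-0.004, 3.141, -0.001]
ft_force: [-0.3, -0.1, 0.2]
width: 39.3
grasp_force: 30.0
t: 25.6
ee_pos: [509.5, -403.0, 91.3]
orientation: [0.004, -3.142, -0.0]
ft_force: [0.3, -0.6, -1.0]
width: 72.4
grasp_force: 0.0
t: 26.1
ee_pos: [511.6, -404.7, 246.6]
orientation: [-0.004, 3.135, -0.009]
ft_force: [0.3, -0.6, -0.1]
width: 74.6
grasp_force: 0.0
t: 26.7
ee_pos: [509.3, -243.7, 241.0]
orientation: [0.005, -3.142, 0.001]
ft_force: [0.2, -0.1, 1.0]
width: 75.0
grasp_force: 0.0
top [(0.81, 520.4, 85.3, 37.6), (0.8, 688.7, -102.7, 75.3), (0.76, 559.7, -98.7, 48.8), (0.56, 699.8, 70.2, 61.1)]
at [ 509.1 -244.4  241. ] tool x [-1.    -0.001  0.   ] z [-0. -0. -1.] F [-1.   0.6 -0.6] w 74.9
[699, 0, 240] -> [-0.951  1.221  0.005]
```

View pics/t3.png

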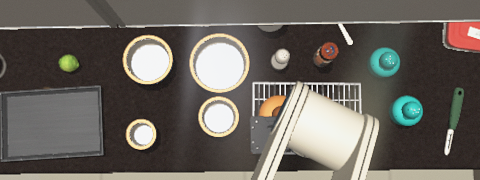

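All three brioches are off the bowls. bowl_c has been knocked aside and is now near (560,-99). Next I'll measure bowl_a from overhead and then bowl_b.

```bash
python3 -m jog '-0.2 0.15 0 0 0 0 0;-0.4 0.31 0 0 0 0 0;-0.6 0.47 0 0 0 0 0;-0.8 0.62 0 0 0 0 0;-0.895 0.71 0 0 0 0 0;-0.895 0.71 0 0 0 0 0;-0.895 0.71 0 0 0 0 0'
python3 - <<'E'
from h import *
im=get_image("wrist");cv2.imwrite("pics/w6.png",im[...,::-1])
print([masks("bowl_a","wrist",57) for _ in range(2)]);go([699.5,16,240])
E
python3 -m jog '-0.02 0.2 0 0 0 0 0;-0.04 0.4 0 0 0 0 0;-0.055 0.6 0 0 0 0 0;-0.055 0.6 0 0 0 0 0;-0.055 0.6 0 0 0 0 0'
python3 - <<'E'
from h import *
get_image("wrist");print([masks("bowl_b","wrist",57) for _ in range(2)]);go([699.5,16,62])
get_image("top");print(masks("bowl_b","top",57),find("bowl_b"))
E
```

```text
t: 27.55
ee_pos: [687.5, -101.2, 240.4]
orientation: [0.004, -3.14, 0.0]
ft_force: [-0.0, -0.4, -0.7]
width: 44.4
grasp_force: 0.0
[[(0.89, 537.4, 79.4, 39.0), (0.79, 698.5, 68.4, 64.3), (0.75, 688.9, -100.0, 72.0), (0.56, 560.5, -96.4, 47.7), (0.35, 694.8, -244.4, 37.0)], [(0.89, 537.3, 79.3, 39.0), (0.79, 698.6, 68.3, 64.4), (0.75, 688.9, -100.3, 72.1), (0.56, 560.4, -96.6, 47.8), (0.35, 694.6, -244.8, 37.1)]]
at [ 686.7 -102.1  241.1] tool x [-1.    -0.001  0.001] z [-0.001 -0.    -1.   ] F [-1.   0.4 -0.4] w 43.5
[699.5, 16, 240] -> [-0.065  0.59   0.006]
t: 28.2
ee_pos: [697.9, 19.1, 241.5]
orientation: [-0.005, 3.142, -0.001]
ft_force: [1.0, -0.6, 1.0]
width: 43.9
grasp_force: 0.0
[[(0.85, 688.5, -99.5, 73.1), (0.82, 699.7, 71.8, 60.2), (0.79, 562.8, -95.1, 49.3), (0.64, 542.7, 86.0, 30.5)], [(0.85, 688.4, -99.9, 73.1), (0.82, 699.8, 71.4, 60.2), (0.79, 562.7, -95.4, 49.3), (0.64, 542.8, 85.7, 30.5)]]
at [698.1  17.7 241.4] tool x [-1.    -0.001  0.   ] z [-0. -0. -1.] F [ 0.2 -0.5 -0.1] w 44.0
[699.5, 16, 62] -> [-0.007 -0.008  0.897]
[(0.83, 559.6, -97.9, 48.7), (0.66, 715.4, 93.3, 35.7), (0.63, 690.2, -102.0, 73.8)] [(0.95, [691.0, -97.0, -2.0]), (0.66, [563.0, -98.0, 1.0])]
```

View pics/w6.png

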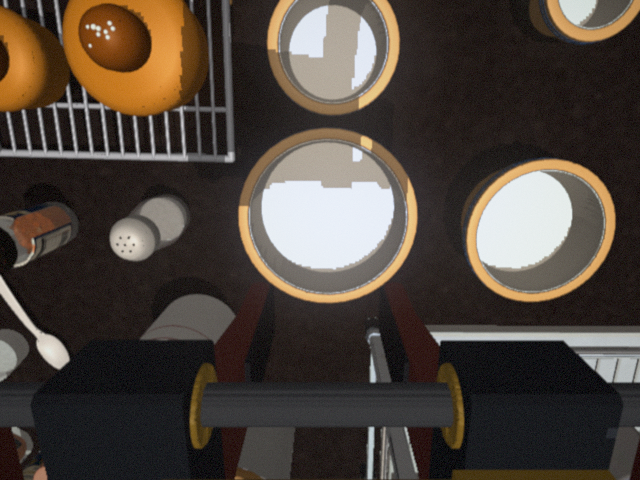

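Wrist view: bowl_a is at (328,215) and bowl_b at (540,230), with c at (333,50) after its shove. Pinching b's near (−y) wall.

```bash
python3 -m jog '-0.008 -0.012 0.2 0 0 0 0;-0.008 -0.012 0.4 0 0 0 0;-0.008 -0.012 0.6 0 0 0 0;-0.008 -0.012 0.75 0 0 0 0;-0.008 -0.012 0.85 0 0 0 0;-0.008 -0.012 0.893 0 0 0 0;-0.008 -0.012 0.893 0 0 0 0;-0.008 -0.012 0.893 0 0 0 0'
python3 -c "
from h import *
go([699.5,15.6,62])"
python3 -m jog '0 0 0 0 0 0 0.4;0 0 0 0 0 0 1;0 0 0 0 0 0 1;0 0 0 0 0 0 1;0 0 0 0 0 0 1;0 0 0 0 0 0 1;0 0 0 0 0 0 1;0 0 0 0 0 0 1'
python3 -c "
from h import *
go([699.5,15.6,62])"
```

```text
t: 29.3
ee_pos: [700.7, 16.8, 63.7]
orientation: [-0.004, 3.14, 0.0]
ft_force: [-0.6, -0.5, 0.4]
width: 43.8
grasp_force: 0.0
at [700.7  16.8  63.7] tool x [-1.    -0.002 -0.002] z [ 0.002  0.    -1.   ] F [-0.6 -0.5  0.4] w 43.8
[699.5, 15.6, 62] -> [ 0.006 -0.006  0.009]
t: 30.1
ee_pos: [700.1, 17.2, 63.0]
orientation: [-0.004, 3.141, 0.0]
ft_force: [-0.7, 0.1, 3.2]
width: 7.5
grasp_force: 30.0
at [700.1  17.2  63. ] tool x [-1.    -0.003 -0.   ] z [ 0.  0. -1.] F [-0.7  0.1  3.2] w 7.5
[699.5, 15.6, 62] -> [ 0.003 -0.008  0.005]
```

```bash
python3 -m jog '0 0 -0.05 0 0 0 1;0 0 -0.13 0 0 0 1;0 0 -0.25 0 0 0 1;0 0 -0.4 0 0 0 1;0 0 -0.45 0 0 0 1;0 0 -0.45 0 0 0 1'
python3 -m jog '0 -0.1 0 0 0 0 1;0.02 -0.25 0 0 0 0 1;0.057 -0.45 0 0 0 0 1;0.057 -0.65 0 0 0 0 1;0.057 -0.8 0 0 0 0 1;0.057 -0.868 0 0 0 0 1;0.057 -0.868 0 0 0 0 1;0.057 -0.868 0 0 0 0 1'
python3 - <<'E'
from h import *
im=get_image("wrist");cv2.imwrite("pics/w7.png",im[...,::-1]);go([688.7,-156.5,78])
E
```

```text
t: 30.7
ee_pos: [701.2, 17.1, 155.2]
orientation: [-0.004, 3.137, -0.0]
ft_force: [-0.2, -1.3, -1.9]
width: 8.0
grasp_force: 30.0
t: 31.5
ee_pos: [688.5, -156.0, 151.7]
orientation: [0.004, -3.14, -0.001]
ft_force: [0.4, 0.4, -2.2]
width: 7.6
grasp_force: 30.0
at [ 688.7 -155.3  151.9] tool x [-1.    -0.003  0.001] z [-0.001  0.001 -1.   ] F [ 0.   0.7 -2.1] w 7.6
[688.7, -156.5, 78] -> [-0.001 -0.006  0.37 ]
```

View pics/w7.png

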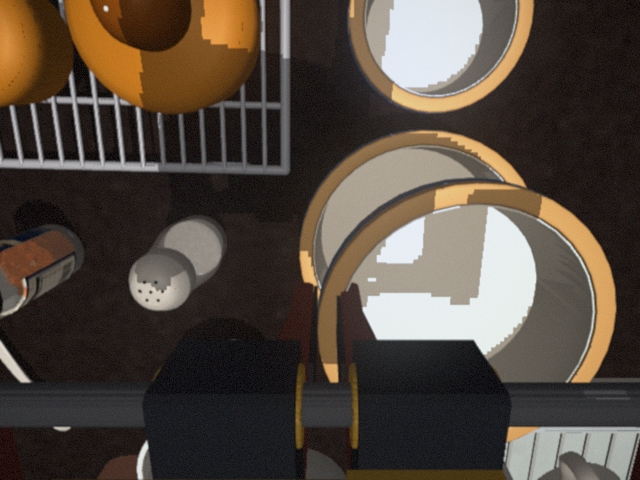

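bowl_b is held level over bowl_a and slightly camera-shifted, as expected. Lowering in steps.

```bash
python3 -m jog '0 -0.004 0.08 0 0 0 1;0 -0.004 0.15 0 0 0 1;0 -0.004 0.2 0 0 0 1;0 -0.004 0.25 0 0 0 1;0 -0.004 0.28 0 0 0 1;0 -0.004 0.28 0 0 0 1'
python3 -m jog '0 0 0.02 0 0 0 1;0 0 0.04 0 0 0 1;0 0 0.06 0 0 0 1;0 0 0.06 0 0 0 1;0 0 0.06 0 0 0 1'
python3 -m jog '0 0 0.01 0 0 0 1;0 0 0.02 0 0 0 1;0 0 0.025 0 0 0 1;0 0 0.025 0 0 0 1'
```

```text
t: 32.15
ee_pos: [688.4, -157.0, 95.2]
orientation: [0.005, -3.14, -0.001]
ft_force: [-0.1, 0.0, -1.8]
width: 8.1
grasp_force: 30.0
t: 32.65
ee_pos: [689.0, -157.3, 84.7]
orientation: [0.004, -3.142, -0.0]
ft_force: [-0.0, 0.6, -2.5]
width: 7.9
grasp_force: 30.0
t: 33.05
ee_pos: [688.9, -157.2, 79.4]
orientation: [0.004, -3.141, -0.0]
ft_force: [0.4, -0.3, -2.6]
width: 7.6
grasp_force: 30.0
```

```bash
python3 -m jog '0 0 0.006 0 0 0 1;0 0 0.006 0 0 0 1;0 0 0.006 0 0 0 0.7;0 0 0.006 0 0 0 0.5;0 0 0.006 0 0 0 0.3;0 0 0.006 0 0 0 0;0 0 0.006 0 0 0 0'
python3 -m jog '0 0 -0.1 0 0 0 0;0 0 -0.3 0 0 0 0;0 0 -0.5 0 0 0 0;0 0 -0.7 0 0 0 0;0 0 -0.8 0 0 0 0;0 0 -0.8 0 0 0 0'
python3 -m jog '0.15 0.1 0 0 0 0 0;0.3 0.2 0 0 0 0 0;0.45 0.28 0 0 0 0 0;0.5 0.28 0 0 0 0 0;0.5 0.28 0 0 0 0 0;0.5 0.28 0 0 0 0 0'
python3 - <<'E'
from h import *
im=get_image("wrist");cv2.imwrite("pics/w8.png",im[...,::-1]);go([560,-97,240])
print("z55",masks("bowl_b","wrist",55));print("z71",masks("bowl_b","wrist",71))
get_image("top");print(masks("bowl_b",z=57))
E
```

```text
t: 33.75
ee_pos: [689.1, -157.3, 78.6]
orientation: [-0.004, 3.141, -0.0]
ft_force: [0.3, 0.5, 0.0]
width: 40.9
grasp_force: 0.0
t: 34.35
ee_pos: [691.0, -157.8, 242.8]
orientation: [-0.004, 3.135, -0.003]
ft_force: [-0.7, -0.5, -0.0]
width: 43.7
grasp_force: 0.0
t: 34.95
ee_pos: [589.6, -102.1, 238.1]
orientation: [-0.004, 3.141, -0.0]
ft_force: [0.5, 0.6, 0.3]
width: 43.8
grasp_force: 0.0
at [ 589.9 -102.1  238.2] tool x [-1.    -0.002 -0.001] z [ 0.001 -0.    -1.   ] F [0.3 0.3 0.2] w 44.3
[560, -97, 240] -> [ 0.15   0.026 -0.009]
z55 [(0.9, 698.6, -100.5, 65.6), (0.87, 644.9, -99.5, 56.5), (0.78, 560.5, -96.3, 48.3), (0.71, 521.9, 82.3, 40.9), (0.58, 574.7, -330.3, 44.3)]
z71 [(0.9, 689.6, -100.6, 62.4), (0.87, 638.5, -99.6, 53.7), (0.78, 558.2, -96.5, 45.9), (0.71, 521.5, 73.4, 38.9), (0.58, 571.7, -319.1, 42.1)]
[(0.72, 520.0, 86.0, 36.5), (0.61, 742.3, -110.8, 36.9)]
```

View pics/w8.png

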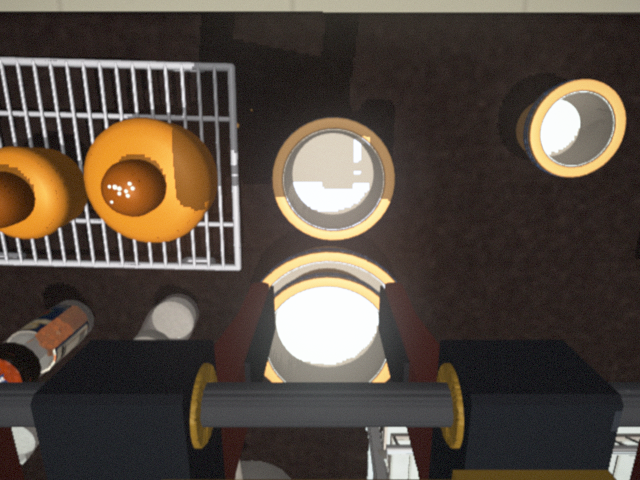

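b is nested in a at (327,330). c is at (333,178) and d at (572,128). Now c.

```bash
python3 -m jog '0.145 -0.19 0.1 0 0 0 0;0.145 -0.19 0.3 0 0 0 0;0.145 -0.19 0.5 0 0 0 0;0.145 -0.19 0.7 0 0 0 0;0.145 -0.19 0.82 0 0 0 0;0.145 -0.19 0.884 0 0 0 0;0.145 -0.19 0.884 0 0 0 0;0.145 -0.19 0.884 0 0 0 0'
python3 -m jog '0 0 0 0 0 0 0.4;0 0 0 0 0 0 1;0 0 0 0 0 0 1;0 0 0 0 0 0 1;0 0 0 0 0 0 1;0 0 0 0 0 0 1;0 0 0 0 0 0 1;0 0 0 0 0 0 1'
python3 -m jog '0 0 -0.05 0 0 0 1;0 0 -0.13 0 0 0 1;0 0 -0.25 0 0 0 1;0 0 -0.4 0 0 0 1;0 0 -0.5 0 0 0 1;0 0 -0.5 0 0 0 1;0 0 -0.5 0 0 0 1'
python3 -c "
from h import *
go([689,-145,161])"
```

```text
t: 36.0
ee_pos: [560.8, -139.9, 62.4]
orientation: [-0.004, 3.14, -0.0]
ft_force: [0.6, -0.6, 0.2]
width: 43.8
grasp_force: 0.0
t: 36.8
ee_pos: [560.2, -139.8, 62.0]
orientation: [-0.004, 3.141, -0.0]
ft_force: [-0.4, 0.4, 6.2]
width: 7.4
grasp_force: 29.8
t: 37.5
ee_pos: [560.0, -139.6, 162.2]
orientation: [-0.004, 3.141, -0.0]
ft_force: [-0.6, -0.3, -2.0]
width: 8.2
grasp_force: 29.8
at [ 560.  -139.6  162.2] tool x [-1.    -0.003 -0.001] z [ 0.001 -0.    -1.   ] F [-0.6 -0.3 -2. ] w 8.2
[689, -145, 161] -> [-0.645 -0.029  0.007]
```

```bash
python3 -m jog '-0.1 0 0 0 0 0 1;-0.25 -0.029 0 0 0 0 1;-0.42 -0.029 0 0 0 0 1;-0.58 -0.029 0 0 0 0 1;-0.645 -0.029 0 0 0 0 1;-0.645 -0.029 0 0 0 0 1;-0.645 -0.029 0 0 0 0 1'
python3 -m jog '0 0 0.08 0 0 0 1;0 0 0.15 0 0 0 1;0 0 0.2 0 0 0 1;0 0 0.24 0 0 0 1;0 0 0.27 0 0 0 1;0 0 0.27 0 0 0 1;0 0 0.27 0 0 0 1'
python3 -m jog '0 0 0.02 0 0 0 1;0 0 0.035 0 0 0 1;0 0 0.05 0 0 0 1;0 0 0.05 0 0 0 1;0 0 0.05 0 0 0 1'
python3 -c "
from h import *
go([689,-145,92])"
```

```text
t: 38.2
ee_pos: [687.5, -144.8, 159.7]
orientation: [0.005, -3.138, -0.001]
ft_force: [-0.4, 0.4, -0.8]
width: 8.0
grasp_force: 30.1
t: 38.9
ee_pos: [689.2, -145.1, 107.8]
orientation: [-0.004, 3.141, -0.0]
ft_force: [1.8, -0.6, -1.5]
width: 8.1
grasp_force: 30.1
t: 39.4
ee_pos: [689.0, -145.1, 97.6]
orientation: [0.004, -3.141, -0.0]
ft_force: [-0.3, -0.3, -1.0]
width: 8.1
grasp_force: 30.1
at [ 689.  -145.1   97.6] tool x [-1.    -0.003  0.   ] z [-0.  0. -1.] F [-0.3 -0.3 -1. ] w 8.1
[689, -145, 92] -> [-0.     0.     0.028]
```

```bash
python3 -m jog '0 0 0.015 0 0 0 1;0 0 0.024 0 0 0 1;0 0 0.024 0 0 0 1;0 0 0.024 0 0 0 1'
python3 -m jog '0 0 0.002 0 0 0 0.8;0 0 0.002 0 0 0 0.5;0 0 0.002 0 0 0 0.3;0 0 0.002 0 0 0 0;0 0 0.002 0 0 0 0'
python3 -m jog '0 0 -0.1 0 0 0 0;0 0 -0.3 0 0 0 0;0 0 -0.5 0 0 0 0;0 0 -0.7 0 0 0 0;0 0 -0.74 0 0 0 0;0 0 -0.74 0 0 0 0'
python3 -m jog '0.15 0.17 0 0 0 0 0;0.3 0.34 0 0 0 0 0;0.45 0.5 0 0 0 0 0;0.6 0.7 0 0 0 0 0;0.75 0.85 0 0 0 0 0;0.845 1 0 0 0 0 0;0.845 1 0 0 0 0 0;0.845 1 0 0 0 0 0'
python3 - <<'E'
from h import *
im=get_image("wrist");cv2.imwrite("pics/w9.png",im[...,::-1]);go([520.4,55,61])
print("z54",masks("bowl_b","wrist",54));print("z85",masks("bowl_b","wrist",85))
im=get_image("top");cv2.imwrite("pics/t4.png",im[150:330,100:580,::-1]);print([masks("bowl_b",z=z) for z in(54,85)])
E
```

```text
t: 39.8
ee_pos: [688.9, -145.1, 92.8]
orientation: [0.004, -3.141, -0.0]
ft_force: [-0.5, 0.1, -0.8]
width: 7.6
grasp_force: 30.1
t: 40.3
ee_pos: [689.1, -145.1, 92.6]
orientation: [-0.004, 3.141, -0.0]
ft_force: [-0.2, 0.5, 0.1]
width: 37.0
grasp_force: 0.0
t: 40.9
ee_pos: [689.9, -145.3, 242.7]
orientation: [-0.004, 3.138, -0.001]
ft_force: [-0.6, -1.1, -0.7]
width: 44.3
grasp_force: 0.0
t: 41.7
ee_pos: [518.7, 54.8, 239.3]
orientation: [0.007, -3.14, 0.001]
ft_force: [0.6, 0.1, -0.0]
width: 44.1
grasp_force: 0.0
at [519.4  54.2 239.5] tool x [-1.    -0.003  0.001] z [-0.001 -0.    -1.   ] F [0.9 0.4 1. ] w 43.8
[520.4, 55, 61] -> [-0.006  0.004  0.893]
z54 [(0.82, 520.9, 87.6, 36.6), (0.68, 626.5, -88.8, 49.4)]
z85 [(0.82, 514.1, 84.2, 33.2), (0.68, 609.7, -75.9, 44.8)]
[[(0.85, 696.7, -101.7, 49.9), (0.78, 689.7, -102.1, 73.4), (0.77, 696.2, -100.6, 61.5)], [(0.85, 690.9, -101.9, 48.5), (0.78, 684.2, -102.4, 71.5), (0.77, 690.5, -100.9, 59.9)]]
```

View pics/w9.png

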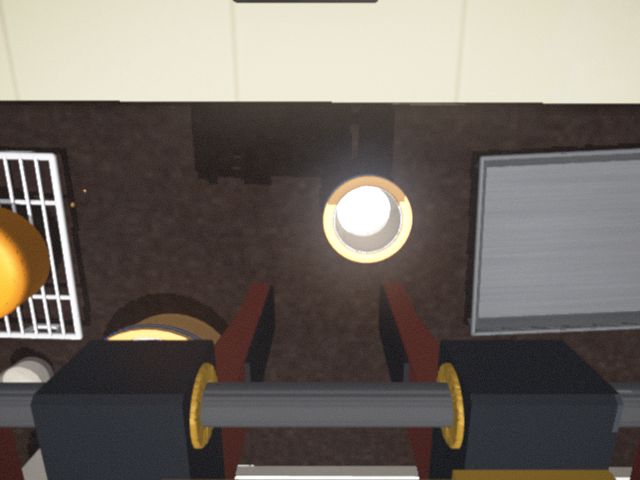

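View pics/t4.png

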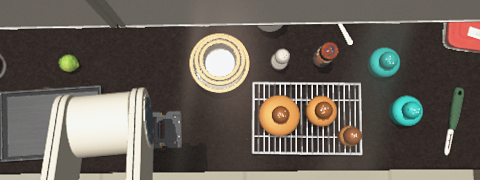

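Top view: a, b and c are concentric at (219,62) in the crop, and the three brioches are upright on the rack. Wrist view: d is at (368,218). Now d.

```bash
python3 -m jog '-0.006 0.006 0.2 0 0 0 0;-0.006 0.006 0.4 0 0 0 0;-0.006 0.006 0.6 0 0 0 0;-0.006 0.006 0.75 0 0 0 0;-0.006 0.006 0.85 0 0 0 0;-0.006 0.006 0.89 0 0 0 0;-0.006 0.006 0.89 0 0 0 0;-0.006 0.006 0.89 0 0 0 0'
python3 -m jog '0 0 0 0 0 0 0.4;0 0 0 0 0 0 1;0 0 0 0 0 0 1;0 0 0 0 0 0 1;0 0 0 0 0 0 1;0 0 0 0 0 0 1;0 0 0 0 0 0 1;0 0 0 0 0 0 1'
python3 -m jog '0 0 -0.05 0 0 0 1;0 0 -0.13 0 0 0 1;0 0 -0.25 0 0 0 1;0 0 -0.4 0 0 0 1;0 0 -0.55 0 0 0 1;0 0 -0.6 0 0 0 1;0 0 -0.6 0 0 0 1'
python3 -m jog '0.05 -0.08 0 0 0 0 1;0 -0.2 0 0 0 0 1;-0.15 -0.35 0 0 0 0 1;-0.3 -0.5 0 0 0 0 1;-0.42 -0.65 0 0 0 0 1;-0.42 -0.65 0 0 0 0 1'
python3 -c "
from h import *
go([689.4,-133,181])"
```

```text
t: 42.8
ee_pos: [521.4, 55.5, 63.2]
orientation: [-0.004, 3.141, 0.0]
ft_force: [0.6, 0.3, 0.4]
width: 43.8
grasp_force: 0.0
t: 43.6
ee_pos: [520.8, 55.6, 62.7]
orientation: [-0.004, 3.141, -0.0]
ft_force: [-0.9, -1.2, 4.9]
width: 7.7
grasp_force: 29.8
t: 44.3
ee_pos: [521.4, 55.8, 183.9]
orientation: [-0.004, 3.138, 0.001]
ft_force: [-0.0, -0.9, -2.2]
width: 8.2
grasp_force: 29.7
t: 44.9
ee_pos: [606.1, -78.1, 180.5]
orientation: [-0.001, -3.141, 0.001]
ft_force: [-0.1, -0.2, -0.9]
width: 8.3
grasp_force: 29.8
at [606.1 -78.1 180.5] tool x [-1.     0.     0.001] z [-0.001 -0.001 -1.   ] F [-0.1 -0.2 -0.9] w 8.3
[689.4, -133, 181] -> [-0.416 -0.274 -0.003]
```

```bash
python3 -m jog '-0.12 -0.08 0 0 0 0 1;-0.25 -0.17 0 0 0 0 1;-0.36 -0.24 0 0 0 0 1;-0.416 -0.274 0 0 0 0 1;-0.416 -0.274 0 0 0 0 1;-0.416 -0.274 0 0 0 0 1'
python3 -m jog '0 0 0.08 0 0 0 1;0 0 0.15 0 0 0 1;0 0 0.21 0 0 0 1;0 0 0.26 0 0 0 1;0 0 0.29 0 0 0 1;0 0 0.29 0 0 0 1;0 0 0.29 0 0 0 1'
python3 -m jog '0 0 0.02 0 0 0 1;0 0 0.035 0 0 0 1;0 0 0.05 0 0 0 1;0 0 0.05 0 0 0 1;0 0 0.05 0 0 0 1'
python3 -c "
from h import *
go([689.4,-133,108])"
```

```text
t: 45.5
ee_pos: [686.4, -128.3, 180.6]
orientation: [0.004, -3.138, -0.001]
ft_force: [0.6, 0.1, -2.0]
width: 7.7
grasp_force: 29.8
t: 46.2
ee_pos: [688.6, -128.7, 124.6]
orientation: [-0.004, 3.141, -0.0]
ft_force: [0.8, 0.2, -1.7]
width: 8.0
grasp_force: 29.8
t: 46.7
ee_pos: [688.3, -128.7, 114.4]
orientation: [0.004, -3.141, -0.0]
ft_force: [1.0, -0.1, -0.4]
width: 8.2
grasp_force: 29.8
at [ 688.3 -128.7  114.4] tool x [-1.    -0.003  0.   ] z [-0.  0. -1.] F [ 1.  -0.1 -0.4] w 8.2
[689.4, -133, 108] -> [-0.005 -0.022  0.032]
```

```bash
python3 -m jog '-0.003 -0.01 0 0 0 0 1;-0.004 -0.021 0 0 0 0 1;-0.004 -0.021 0.015 0 0 0 1;-0.004 -0.021 0.028 0 0 0 1;-0.004 -0.021 0.028 0 0 0 1;-0.004 -0.021 0.028 0 0 0 1'
python3 -m jog '0 0 0.003 0 0 0 0.8;0 0 0.003 0 0 0 0.5;0 0 0.003 0 0 0 0.3;0 0 0.003 0 0 0 0;0 0 0.003 0 0 0 0'
python3 -m jog '0 0 -0.1 0 0 0 0;0 0 -0.3 0 0 0 0;0 0 -0.5 0 0 0 0;0 0 -0.65 0 0 0 0;0 0 -0.65 0 0 0 0'
python3 -m jog '0.2 0.2 0 0 0 0 0;0.4 0.4 0 0 0 0 0;0.6 0.6 0 0 0 0 0;0.8 0.8 0 0 0 0 0;0.9 1 0 0 0 0 0;0.9 1 0 0 0 0 0;0.9 1 0 0 0 0 0;0.9 1 0 0 0 0 0'
python3 - <<'E'
from h import *
im=get_image("top");c=cv2.resize(im[170:320,260:480],None,fx=3,fy=3,interpolation=2);cv2.imwrite("pics/t5.png",c[...,::-1])
for z in(57,71,85,99):print(z,masks("bowl_b",z=z))
print(find("golden_b"))
im=get_image("scene");c=cv2.resize(im[190:330,220:480],None,fx=3,fy=3,interpolation=2);cv2.imwrite("pics/s5.png",c[...,::-1])
E
```

```text
t: 47.3
ee_pos: [689.0, -132.8, 108.6]
orientation: [0.004, -3.141, -0.0]
ft_force: [-0.1, 0.4, -0.6]
width: 8.3
grasp_force: 29.8
t: 47.8
ee_pos: [689.2, -132.9, 108.4]
orientation: [-0.004, 3.141, -0.0]
ft_force: [-0.4, -0.5, 0.7]
width: 37.3
grasp_force: 0.0
t: 48.3
ee_pos: [691.8, -133.4, 244.1]
orientation: [-0.004, 3.133, -0.003]
ft_force: [0.8, 0.5, 1.2]
width: 43.7
grasp_force: 0.0
t: 49.1
ee_pos: [508.6, 66.6, 237.9]
orientation: [0.006, -3.141, 0.0]
ft_force: [0.7, -0.0, -0.6]
width: 43.7
grasp_force: 0.0
57 [(0.88, 696.4, -102.4, 50.2), (0.74, 689.1, -102.3, 74.0), (0.73, 696.0, -101.0, 37.8), (0.59, 695.4, -103.3, 62.3)]
71 [(0.88, 693.8, -102.5, 49.6), (0.74, 686.6, -102.4, 73.1), (0.73, 693.4, -101.2, 37.3), (0.59, 692.8, -103.4, 61.5)]
85 [(0.88, 691.2, -102.6, 48.9), (0.74, 684.1, -102.5, 72.2), (0.73, 690.8, -101.3, 36.9), (0.59, 690.2, -103.5, 60.7)]
99 [(0.88, 688.6, -102.7, 48.3), (0.74, 681.6, -102.6, 71.2), (0.73, 688.2, -101.5, 36.4), (0.59, 687.6, -103.6, 60.0)]
[(0.81, [563.0, -237.0, 26.0]), (0.76, [567.0, -341.0, 28.0]), (0.76, [686.0, -499.0, 0.0]), (0.75, [509.0, -406.0, 22.0]), (0.75, [571.0, -550.0, 3.0])]
```

View pics/t5.png

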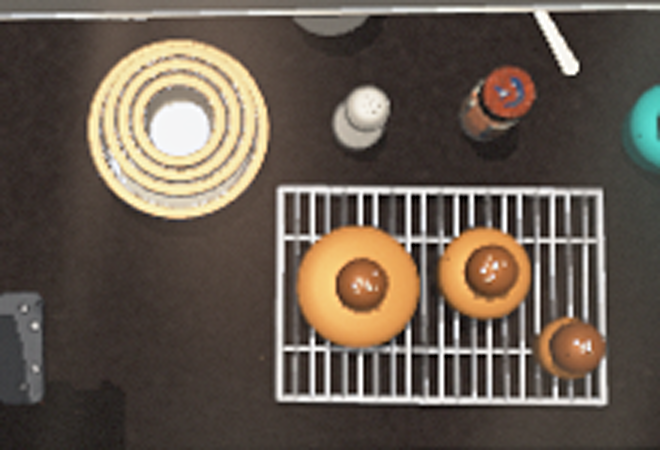

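View pics/s5.png

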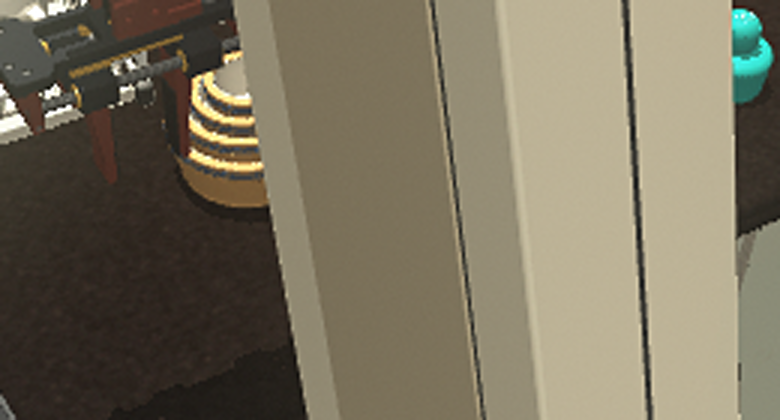

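The four bowls are nested concentrically at (180,128) in the top crop, and the scene crop shows their rims evenly stepped. All three golden brioches stand on the rack at (360,285), (485,272) and (572,348), and the bystanders haven't moved. Handing in.

```bash
python3 -c "
from workcell import *
print(close_job())"
```

```text
the job is handed in; nothing more can be done
None
```

The job is handed in: all three brioches (all golden, none pale) stand upright on the cooling rack, the four bowls are nested in order of size with the largest on the worktop, and the salt, spice jar and lime were left untouched; the hand-in call returned no verdict.

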